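Drive a bearing cup square into the turntable pivot housing

TASK

The bearing cup stands crooked, just started in the bore of the turntable pivot housing. Take the thick brass drift from the wooden punch block and drive the cup down with short pushes alternately round its rim, so that it goes in square (never leaning more than about 5 degrees), until its flange is home on the housing all round; then bed it with one firm, steady push of 25 to 30 N for a second. Never press with more than 40 N nor touch the cup with anything but the drift, and finish by standing the drift back in its hole, leaving the other things as they are.

Things in the scene. Friction and masses are not known exactly. Their poses are not given: they have to be found in the camera images.
- housing: fixed aluminium pivot housing on a plywood base 130 x 130 mm and 9 to 12 mm thick, screwed to the bench; round boss 82 mm across whose flat top face is 43 to 46 mm above the bench (46 mm above the origin), with a vertical bore 56 mm across in its centre. Origin: on the bore's axis at the height of the bench or up to 3 mm below it; z up.
- seat (a point): centre of the bore's mouth, in the plane of the boss's flat top face, on which the cup's flange must come to sit; z up along the bore's axis.
- cup: loose steel bearing cup, a ring open right through (hole 44 mm): flange 74 mm across, 6 mm thick, and below it a skirt 56 mm across, 12 mm long, a press fit in the bore. Origin: centre of the skirt's lower end; z: the cup's axis, up out of the bore. Starts with 2 to 5 mm of skirt in the bore, leaning about 3 degrees in any direction. Home: origin 12 mm below seat.
- rim (a point): centre of the cup's top face, 18 mm above its origin along its axis. The face is flat from 53 to 74 mm across: drive there. Friction holds the skirt where it is left; 4 to 18 N at 31 mm from the axis, growing with depth, sink that side while the far side hardly moves (2 mm of stroke lean it 2 to 3 degrees). With the flange on the boss it stops dead, the rim then 6 mm above seat.
- drift: loose brass drift, 130 mm long, 0.2 kg, standing upright: round shank 16 mm across over the lower 62 mm with a flat end, and above it an octagonal body 18 mm across the flats (flats square to its own x and y axes). Origin: centre of the flat lower end; z up along the drift. The end stands on the floor of its hole, 10 mm above the bench, so that 98 mm stand out of the block; grip the octagonal body.
- block: fixed wooden punch block, 50 x 100 mm, 42 mm high, with two blind holes 32 mm deep along its y axis. Origin: centre of the underside; z up.
- block_hole0 (a point): centre of the mouth of the drift's hole (19 mm across with a small chamfer, 32 mm deep) in the block's top, 42 mm above the bench, 26 mm from the block's centre along its -y.
- pin_punch: bystander: thin dark steel pin punch, 85 mm long, 10 mm across, standing in the block's other hole, 52 mm from the drift's, its top 95 mm above the bench. Origin: centre of its lower end.
- ball_cage: bystander: loose brass ball cage (a flat ring), 54 mm across and 6 mm high, lying on the bench. Origin: centre of the underside.
- grease_pot: bystander: small brown jar with a white lid, 38 mm across and 46 mm high. Origin: centre of the underside.
- carton: bystander: small red and white card box, 26 x 34 x 30 mm. Origin: centre of the underside.
Mind the look-alikes: they are no part of the job. Of the things shaped like the drift, the brass one is meant.

How it is judged:
By the outcome, as a careful person would: the job done as asked, in the order asked, and still so for the second after the job is handed in, with the robot touching nothing.
It also fails if it takes over 72 s, if anything falls off the work surface, if the arm or the gripper's body presses on something with over 40 N, if the wrist force passes 120 N, or if a joint passes its speed limit or range.

ROBOT

A 7-joint arm with a two-finger parallel gripper is mounted at the origin on a cart in front of the work surface, level with it; the furniture and walls round the work are solid. World frame = base frame: x ahead of the robot, y to its left, z up, the work surface at z = 0. Lengths are in m, angles in rad, forces in N, time in s.
With the tool pointing down it reaches from about 0.35 to 0.9 m from the base axis. Payload 7.2 kg.
Tool frame: the origin (TCP) lies between the finger pads; the fingertips stand 22 mm ahead of it and the grasp point (between the pads) lies 3 mm ahead of it (manip.nose_length is the distance from the TCP to the fingertips, in m); z points along the fingers, y is the line along which they close (so a half turn about z gives the same grasp; the last joint's range is limited). The gripper opens to 88 mm and grips with 3 to 60 N. Pads are 20 mm wide; open, the fingers measure 115 mm over their backs; the gripper's body (75 mm by 178 mm) begins 61 mm behind the grasp point.
Start: joints at [-1.411, 0.411, -0.013, 1.596, 0.006, 1.134, -0.082], TCP at [0.141, 0.609, 0.245] pointing down, gripper open.
Joint ranges: [-2.95, 2.95], [-0.29, 1.99], [-1.47, 1.44], [0.14, 2.54], [-1.03, 4.17], [0.13, 1.85], [-2.86, 2.86]. Speed limits (rad/s): [2.39, 2.39, 3.01, 3.01, 3.14, 3.14, 3.14].

INTERFACE

Orientations are given as a rotation vector (axis times angle).
In Python, from rig import manip gives the robot as it stands.
- The arm moves only by the tool play_rows, never from a script. Its argument "commands" is a list of rows, each a list of 6 numbers: the shift along the tool's x, y, z in m, then the turn, a rotation vector about the tool's x, y, z in rad. A call has 1 to 5 rows; each row is the pose to reach, as a shift and turn from the pose commanded when the call began, along the tool's axes at that moment; what a row does not reach only later rows make up. A row lasts 1/12 s, in which the tool goes at most 41.7 mm and 7.16 degrees, less where a joint would pass 70% of its speed; a pose out of reach is approached as far as the arm can. A call with a gripper value outside its range is refused whole. "grip" is the closure, from 0 (fully open) to 1 (shut), set as the call begins (left out, the last holds). The fingers move at their own pace and stop on an object; "newtons" is the grip in N (left out, the last holds). Time passes only in rows, so rows that repeat a pose let the fingers close. It gives the time, the measured TCP pose, the force, the opening and the grip force at its end, in the units of the state.
- manip.sense(): the state, without advancing time (a new reading comes with each control period).
- manip.read_camera(name): name is "side" or "top"; returns a dict with "pixels" (400x640x3 uint8, blue, green, red), "z_map" (400x640 float32, m along the optical axis (not along the pixel's ray), 0 where there is no reading), "intrinsics" (3x3 intrinsics, pixels), "distortion" ([k1, k2, p1, p2, k3] as OpenCV has them; the pictures are not rectified), "origin" and "orientation" of the camera in the world. Camera axes: x right, y down, z forward; pixel columns grow to the right and rows downward; lengths in m; the calibration is good to about 2 mm. A picture is of the moment at which its call begins.
- manip.finish_job(): hands the job in; it is judged then, once.
Trained networks look in a picture, given as the dict that the camera call returned (one of the last four; its "shot" number tells which), for a name from the list of things; names that differ only in an ending like _2 or _b are one class to them, and where a whole thing is asked for, a point or a joint stands for the part that bears it (a point fixed in the world has none). Each returns a list of dicts, best first, with "score" (0 to 1); they miss things now and then, are a little off and sometimes report something else, mostly with a low value. They report only what shows in the picture. A call takes as long as a camera call. They do not tell look-alikes from the thing itself.
- manip.find_in(target, picture): "extent" ([left, top, right, bottom] in pixels, round what is visible of it).
- manip.trace(target, picture): "region" (400x640 bool, what is visible of it) and "extent" ([left, top, right, bottom] in pixels, round what is visible of it).
- manip.spot_point(target, picture): "at" ([column, row] in pixels: a listed point, or the origin of a listed thing).
The state is a dict: "t": time; "joint_pos": joint angles; "joint_velocities": joint speeds; "joint_torque": joint torques, N m; "tcp_pos": TCP position; "eef_rot": TCP orientation; "contact_force": force on the tool from outside, world axes, zero at the start; "wrist_torque": the same for the moment, N m; "width": opening from 0.0 (shut) to 1.0 (fully open); "gripper_force": force on a finger pad.
Only numpy, scipy, OpenCV 4.12 (cv2) and the standard library are available. Lean on these libraries where they do the work, as an engineer would, in place of code of your own. Each camera call takes 0.05 s, during which the arm holds its last target. There are 200 camera calls.

## Working session

There is one attempt and no reset: what is moved stays moved. The work goes in short steps, Python scripts to look and compute and a tool call to move; the robot and the scene stay as the last step left them, time stands still between calls to the robot, and variables do not carry over. Pictures are saved under pics/ and viewed, at most 10 in all, crops included, and the job is handed in when it is done.

Besides the shell and the picture viewer there is one more tool, called by a JSON object that holds its "api" and its "payload", one argument or row to a line. play_rows: Moves the arm, as the interface text tells. Its arguments: {"type":"object","properties":{"commands":{"type":"array","items":{"type":"array","items":{"type":"number"}}},"grip":{"type":"number"},"newtons":{"type":"number"}},"required":["commands"]}

```bash
ls; mkdir -p pics; cat > h.py <<'E'
import numpy as np, cv2
from scipy.spatial.transform import Rotation as R
from rig import manip
def rot(o):
    o=np.array(o,float)
    return o if o.shape==(3,3) else R.from_rotvec(o).as_matrix()
def ray(p,uv):
    u=cv2.undistortPoints(np.array([[uv]],float),np.array(p["intrinsics"],float),np.array(p["distortion"],float))[0,0]
    return rot(p["orientation"])@np.array([u[0],u[1],1.]),np.array(p["origin"],float)
def at_z(p,uv,z):
    d,o=ray(p,uv); return o+d*(z-o[2])/d[2]
def cloud(p,mask):
    r,c=np.nonzero(mask&(p["z_map"]>0)); uv=np.stack([c,r],1).astype(float)[:,None]
    u=cv2.undistortPoints(uv,np.array(p["intrinsics"],float),np.array(p["distortion"],float))[:,0]
    z=p["z_map"][r,c][:,None]
    return (np.c_[u,np.ones(len(u))]*z)@rot(p["orientation"]).T+np.array(p["origin"])
E
python3 - <<'E'
from h import *
s=manip.sense();print({k:np.round(v,3) for k,v in s.items()})
for n in ("top","side"):
    p=manip.read_camera(n); cv2.imwrite(f"pics/{n}0.png",p["pixels"])
    print(n,p["orientation"],p["origin"],p["intrinsics"],p["distortion"])
    for t in ("housing","cup","drift","block","pin_punch","ball_cage","grease_pot","carton"):
        print(t,[(np.round(d["extent"]).astype(int).tolist(),round(d["score"],2)) for d in manip.find_in(t,p)[:3]])
    for t in ("seat","rim","block_hole0","drift"):
        print(t,[(np.round(d["at"],1),round(d["score"],2)) for d in manip.spot_point(t,p)[:3]])
E
```

```text
pics
{'t': np.float64(0.0), 'joint_pos': array([-1.411,  0.412, -0.013,  1.597,  0.006,  1.134, -0.082]), 'joint_velocities': array([-0.001,  0.001,  0.001,  0.   ,  0.001, -0.002, -0.   ]), 'joint_torque': array([-0.0000e+00, -5.8795e+01,  6.4200e-01, -2.9108e+01, -5.4000e-02,
        1.8000e-02,  0.0000e+00]), 'tcp_pos': array([0.141, 0.608, 0.244]), 'eef_rot': array([-3.570e-01, -3.121e+00,  3.000e-03]), 'contact_force': array([-0.584,  0.203, -0.212]), 'wrist_torque': array([ 0.003, -0.003, -0.004]), 'gripper_force': np.float64(0.0), 'width': np.float64(0.997)}
top [-2.1467243   2.12734706 -0.18913586] [0.33438486 0.13549916 1.13109096] [[450.14655067   0.         329.36822736]
 [  0.         450.14655067 207.56309718]
 [  0.           0.           1.        ]] [-0.11469959  0.          0.          0.          0.        ]
housing [([290, 169, 358, 234], 0.78)]
cup [([313, 180, 335, 212], 0.86)]
drift [([462, 185, 482, 200], 0.72), ([455, 218, 476, 231], 0.62)]
block [([431, 219, 470, 245], 0.6)]
pin_punch [([437, 230, 447, 238], 0.47), ([288, 169, 356, 235], 0.17)]
ball_cage [([2
[... 414 characters left out ...]

 [  0.         497.82959472 198.87997715]
 [  0.           0.           1.        ]] [0.05274972 0.         0.         0.         0.        ]
housing [([280, 201, 346, 234], 0.77)]
cup []
drift [([416, 230, 434, 291], 0.96), ([383, 232, 396, 288], 0.57)]
block [([347, 259, 403, 306], 0.93)]
pin_punch [([362, 247, 371, 271], 0.62)]
ball_cage [([212, 176, 222, 187], 0.63)]
grease_pot [([247, 177, 261, 197], 0.71)]
carton [([274, 182, 276, 186], 0.55), ([211, 176, 225, 189], 0.49)]
seat [(array([312. , 202.2]), 0.94)]
rim [(array([312.8, 200.2]), 0.88), (array([221.8, 186.7]), 0.25)]
block_hole0 [(array([386. , 280.4]), 0.91)]
drift [(array([380.8, 292.2]), 0.8), (array([420.1, 290.4]), 0.78)]
```

View pics/top0.png

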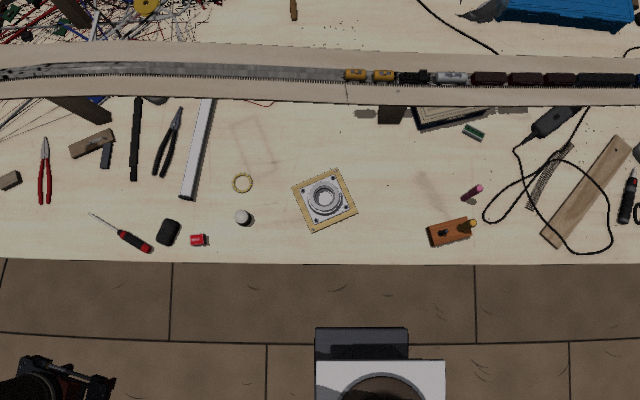

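View pics/side0.png

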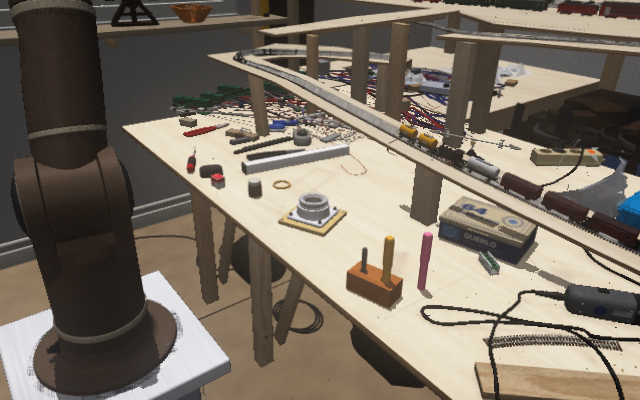

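Candidates: a brass drift in the block (top 473,223; side 389,258), a pink standing punch (top 472,191; side 426,260) and a thin dark pin punch (side 364,258). By the description I choose the brass one in the block. I'll check that in a close crop and measure.

```bash
python3 - <<'E'
from h import *
P={n:manip.read_camera(n) for n in ("top","side")}
a=cv2.resize(P["side"]["pixels"][225:315,330:450],None,fx=5,fy=5,interpolation=cv2.INTER_CUBIC)[:, :]
b=cv2.resize(P["top"]["pixels"][165:255,280:360],None,fx=5,fy=5,interpolation=cv2.INTER_CUBIC)
c=cv2.resize(P["top"]["pixels"][180:255,420:490],None,fx=5,fy=5,interpolation=cv2.INTER_CUBIC)
cv2.imwrite("pics/cropA.png",a[:,:]); 
h=450; im=np.hstack([b,cv2.copyMakeBorder(c,0,h-c.shape[0],0,0,cv2.BORDER_CONSTANT)]);cv2.imwrite("pics/cropB.png",im)
def tri(uvt,uvs):
    A=[];B=[]
    for n,uv in(("top",uvt),("side",uvs)):
        d,o=ray(P[n],uv);d/=np.linalg.norm(d);M=np.eye(3)-np.outer(d,d);A.append(M);B.append(M@o)
    x=np.linalg.lstsq(np.vstack(A),np.hstack(B),rcond=None)[0]
    return x, [np.linalg.norm(M@x-b) for M,b in zip(A,B)]
for t in ("seat","rim","block_hole0","drift","housing","block","pin_punch"):
    q={n:manip.spot_point(t,P[n]) for n in P}
    for n in P: print(t,n,[(np.round(d["at"],1),round(d["score"],2)) for d in q[n][:3]])
    if q["top"] and q["side"]:
        print("  tri",tri(q["top"][0]["at"],q["side"][0]["at"]))
# depth analysis
for n in P:
    p=P[n]
    for t in("housing","block","drift"):
        for r in manip.trace(t,p)[:2]:
            X=cloud(p,r["region"]); print(n,t,r["extent"],len(X),np.round(np.percentile(X,[2,50,98],axis=0),4).tolist())
p=P["top"];m=np.zeros((400,640),bool);m[165:240,285:362]=1
X=cloud(p,m);print(np.histogram(X[:,2],bins=np.arange(-.01,.09,.004)))
np.save("topX.npy",X)
E
```

```text
seat top [(array([321.5, 192.2]), 0.77)]
seat side [(array([309.5, 205.3]), 0.89)]
  tri (array([0.55272533, 0.15146189, 0.03331934]), [np.float64(0.008080345889111664), np.float64(0.008080345889111216)])
rim top [(array([323.3, 195.5]), 0.59)]
rim side [(array([313.6, 197.8]), 0.88)]
  tri (array([0.54735539, 0.14210167, 0.05842104]), [np.float64(0.0009601362500220325), np.float64(0.0009601362500227592)])
block_hole0 top [(array([459.4, 230.5]), 0.88)]
block_hole0 side [(array([387.1, 279.8]), 0.85), (array([309.3, 200.3]), 0.74)]
  tri (array([ 0.4693467 , -0.19630887,  0.04232771]), [np.float64(0.004696178901838187), np.float64(0.004696178901838449)])
drift top [(array([461.1, 197.5]), 0.61), (array([325. , 193.4]), 0.59)]
drift side [(array([419.2, 287.9]), 0.93), (array([378.8, 294.3]), 0.66)]
  tri (array([ 0.55625208, -0.21409993, -0.00329716]), [np.float64(0.0013454584563621858), np.float64(0.001345458456361498)])
housing top [(array([323.1, 199.2]), 0.88), (array([320.9, 196.5]), 0.42)]
housing side [(array([311.1, 219.6]), 0.68), (array([257.4, 197.7]), 0.29), (array([281.7
[... 1156 characters left out ...]
[0.5888, 0.3485, 0.0042], [0.6158, 0.3768, 0.0081]]
side drift [416.0, 233.6, 434.9, 291.8] 538 [[0.5448, -0.2272, -0.0014], [0.5493, -0.2215, 0.0748], [0.6624, -0.131, 0.1308]]
side drift [378.9, 234.6, 397.7, 285.8] 454 [[0.4633, -0.2052, 0.0396], [0.4677, -0.2003, 0.0967], [0.479, -0.1884, 0.1406]]
(array([  18,  806, 2008,  379,  494,  487,  305,  453,  136,   24,    4,
          9,   30,  115,   26,   69,  218,  163,   12,    0,    0,    0,
          0,    0]), array([-0.01 , -0.006, -0.002,  0.002,  0.006,  0.01 ,  0.014,  0.018,
        0.022,  0.026,  0.03 ,  0.034,  0.038,  0.042,  0.046,  0.05 ,
        0.054,  0.058,  0.062,  0.066,  0.07 ,  0.074,  0.078,  0.082,
        0.086]))
```

View pics/cropA.png

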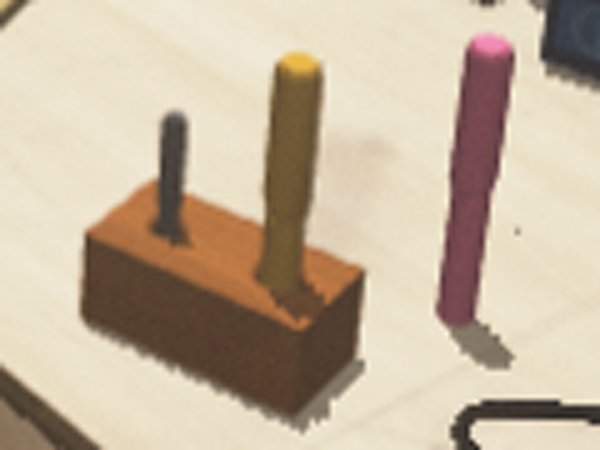

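View pics/cropB.png

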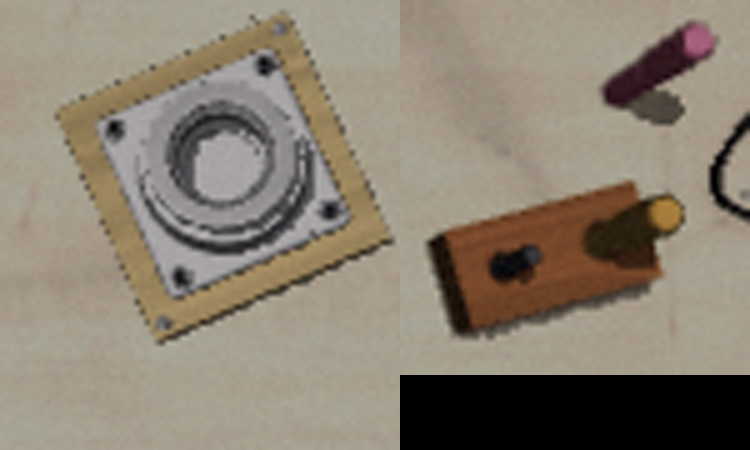

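The crops confirm it: the brass drift stands in the block's right-hand hole (top face at top-camera 473,223), the dark pin punch is at about (446,231), and the pink look-alike stands free on the bench.

```bash
python3 - <<'E'
from h import *
from scipy.optimize import least_squares
C={"top":[],"side":[]}
for k in range(5):
    for n in C:
        p=manip.read_camera(n)
        C[n].append(p)
def med(n):
    p=dict(C[n][0]);z=np.stack([q["z_map"] for q in C[n]]).astype(float);z[z==0]=np.nan
    p["z_map"]=np.nan_to_num(np.nanmean(z,0)).astype(np.float32);return p
P={n:med(n) for n in C}
p=P["top"]
# drift
full=np.ones((400,640),bool)
for n in P:
    X=cloud(P[n],full)
    r=np.hypot(X[:,0]-.468,X[:,1]+.198)
    for lo,hi in((.05,.07),(.08,.1),(.1,.12),(.12,.135),(.137,.145)):
        s=(r<.03)&(X[:,2]>lo)&(X[:,2]<hi)
        if s.sum()>3: print(n,"drift",lo,hi,s.sum(),np.round(X[s].mean(0),4))
    s=(np.hypot(X[:,0]-.467,X[:,1]+.177)<.08)&(abs(X[:,2]-.042)<.004)
    rc=cv2.minAreaRect((X[s][:,:2]*1000).astype(np.float32));print(n,"block top",s.sum(),rc, np.median(X[s][:,2]))
    d=np.hypot(X[:,0]-.547,X[:,1]-.143)
    s=(d<.06)&(X[:,2]>.050)&(X[:,2]<.075)
    Y=X[s]
    A=np.c_[Y[:,:2]-[.547,.143],np.ones(len(Y))]
    f=least_squares(lambda c:A@c-Y[:,2],[0,0,.06],loss="soft_l1",f_scale=.001).x
    e=A@f-Y[:,2];g=abs(e)<.002
    print(n,"rim plane",len(Y),g.sum(),f,"lean deg",np.degrees(np.arctan(np.hypot(*f[:2]))),"low dir az",np.degrees(np.arctan2(-f[1],-f[0])),"rms",e[g].std())
    Z=Y[g][:,:2];print("   minrect",cv2.minAreaRect((Z*1000).astype(np.float32)), cv2.minEnclosingCircle((Z*1000).astype(np.float32)))
    s=(d<.045)&(d>.03)&(X[:,2]>.036)&(X[:,2]<.049);print(n,"boss",s.sum(),np.median(X[s][:,2]))
    s=(d<.085)&(d>.06)&(X[:,2]>.005)&(X[:,2]<.016);rc=cv2.minAreaRect((X[s][:,:2]*1000).astype(np.float32));print("base",rc)
hsv=cv2.cvtColor(p["pixels"],cv2.COLOR_BGR2HSV)
print(p["pixels"][223,473])
sub=p["pixels"][215:232,464:484].astype(int)
m=(sub[...,2]>150)&(sub[...,0]<90)
r,c=np.nonzero(m);print(len(r),c.mean()+464,r.mean()+215,at_z(p,(c.mean()+464,r.mean()+215),.140))
ps=P["side"];sub=ps["pixels"][230:245,380:400].astype(int);m=(sub[...,2]>170)&(sub[...,0]<90)
r,c=np.nonzero(m);print(len(r),c.mean()+380,r.mean()+230,at_z(ps,(c.mean()+380,r.mean()+230),.140))
E
```

```text
top drift 0.05 0.07 15 [ 0.471  -0.1906  0.0598]
top drift 0.08 0.1 22 [ 0.4699 -0.1889  0.0902]
top drift 0.1 0.12 23 [ 0.4692 -0.1889  0.11  ]
top drift 0.12 0.135 21 [ 0.4705 -0.1888  0.1279]
top drift 0.137 0.145 42 [ 0.4726 -0.1951  0.1392]
top block top 693 ((465.4976501464844, -170.19125366210938), (50.73912811279297, 100.28096771240234), 15.367413520812988) 0.04173251187749538
top rim plane 466 362 [-0.03792826 -0.03282131  0.0572076 ] lean deg 2.8714160860219136 low dir az 40.87135300765436 rms 0.0008696579320060244
   minrect ((546.8673095703125, 142.13287353515625), (72.57182312011719, 70.57606506347656), 0.6579576134681702) ((546.7741088867188, 141.39248657226562), 36.69084167480469)
top boss 154 0.043966970580134324
base ((546.3641967773438, 140.73910522460938), (130.2090606689453, 130.18109130859375), 24.453203201293945)
side drift 0.05 0.07 70 [ 0.4687 -0.1998  0.0599]
side drift 0.08 0.1 93 [ 0.4681 -0.1995  0.0897]
side drift 0.1 0.12 89 [ 0.4686 -0.1997  0.1097]
side drift 0.12 0.135 72 [ 0.4686 -0.1997  0.1271]
side drift 0.137 0.145 44 [ 0.4718 -0.1968  0.1391]
side block top 738 ((465.9465637207031, -170.3636474609375), (51.976295471191406, 101.13008117675781), 14.276961326599121) 0.04107703295652487
side rim plane 274 195 [-0.0394042  -0.02858003  0.0577214 ] lean deg 2.7868216365477503 low dir az 35.9535276205734 rms 0.0009095625390692022
   minrect ((547.468505859375, 141.0916748046875), (74.22291564941406, 70.805908203125), 31.49728775024414) ((547.1671752929688, 142.23085021972656), 37.99176025390625)
side boss 207 0.044412515290269905
base ((546.5074462890625, 140.87081909179688), (130.59320068359375, 130.4182586669922), 24.05803680419922)
[ 58 123 165]
21 473.0 222.0 [ 0.47323101 -0.19590725  0.14      ]
22 389.54545454545456 237.63636363636363 [ 0.47037379 -0.19769525  0.14      ]
```

```bash
cat >> h.py <<'E'
def Raz(az): # tool down, tool y at azimuth az (deg)
    a=np.radians(az); y=np.array([np.cos(a),np.sin(a),0]); z=np.array([0,0,-1.]); return np.c_[np.cross(y,z),y,z]
def calls(p,Rm,targets):
    for x,y,z,az in targets:
        T=Raz(az); d=Rm.T@(np.array([x,y,z])-p); w=R.from_matrix(Rm.T@T).as_rotvec()
        print([round(v,4) for v in [*d,*w]], "mm %.0f deg %.1f"%(1e3*np.linalg.norm(d),np.degrees(np.linalg.norm(w)))); p,Rm=np.array([x,y,z]),T
def st():
    s=manip.sense(); Rm=rot(s["eef_rot"]);print("t",round(s["t"],2),"tcp",np.round(s["tcp_pos"],4),"yaz",np.degrees(np.arctan2(Rm[1,1],Rm[0,1])).round(2),"tilt z",Rm[:,2].round(4),"F",np.round(s["contact_force"],2),"q",np.round(s["joint_pos"],2),s["width"])
    return np.array(s["tcp_pos"]),Rm
E
python3 - <<'E'
from h import *
p,Rm=st()
calls(p,Rm,[(.27,.46,.24,45),(.4,.32,.23,14.8),(.44,.13,.22,14.8),(.46,-.05,.21,14.8),(.4723,-.1957,.2,14.8),(.4723,-.1957,.108,14.8)])
E
```

```text
t 2.9 tcp [0.1412 0.6089 0.2447] yaz 76.95 tilt z [-0.e+00  1.e-04 -1.e+00] F [ 0.13 -0.15  0.23] q [-1.41  0.41 -0.01  1.6   0.01  1.13 -0.08] 1.0008633324291296
[np.float64(-0.1591), np.float64(-0.1159), np.float64(0.0047), np.float64(0.0), np.float64(-0.0), np.float64(0.5576)] mm 197 deg 32.0
[np.float64(-0.1909), np.float64(-0.0071), np.float64(0.01), np.float64(0.0), np.float64(0.0), np.float64(0.5271)] mm 191 deg 30.2
[np.float64(-0.1939), np.float64(-0.0099), np.float64(0.01), np.float64(0.0), np.float64(0.0), np.float64(0.0)] mm 194 deg 0.0
[np.float64(-0.1791), np.float64(-0.0266), np.float64(0.01), np.float64(0.0), np.float64(0.0), np.float64(0.0)] mm 181 deg 0.0
[np.float64(-0.144), np.float64(-0.0253), np.float64(0.01), np.float64(0.0), np.float64(0.0), np.float64(0.0)] mm 147 deg 0.0
[np.float64(0.0), np.float64(0.0), np.float64(0.092), np.float64(0.0), np.float64(0.0), np.float64(0.0)] mm 92 deg 0.0
```

{"api": "play_rows", "payload": {
  "commands": [
    [-0.032,-0.023,0.001,0,0,0.11],
    [-0.064,-0.046,0.002,0,0,0.22],
    [-0.095,-0.07,0.003,0,0,0.335],
    [-0.127,-0.093,0.004,0,0,0.446],
    [-0.159,-0.116,0.005,0,0,0.558]
  ],
  "grip": 0.45,
  "newtons": 60
}}

```text
t: 3.32
tcp_pos: [0.2707, 0.4584, 0.2398]
eef_rot: [-1.21, -2.899, -0.001]
contact_force: [0.4, 0.6, -0.3]
width: 0.665
gripper_force: 0.0
```

{"api": "play_rows", "payload": {
  "commands": [
    [-0.038,-0.001,0.002,0,0,0.105],
    [-0.076,-0.003,0.004,0,0,0.21],
    [-0.115,-0.004,0.006,0,0,0.316],
    [-0.153,-0.006,0.008,0,0,0.421],
    [-0.191,-0.007,0.01,0,0,0.527]
  ]
}}

```text
t: 3.73
tcp_pos: [0.4009, 0.3183, 0.2299]
eef_rot: [-1.924, -2.484, -0.001]
contact_force: [0.2, 0.4, -0.2]
width: 0.551
gripper_force: 0.0
```

{"api": "play_rows", "payload": {
  "commands": [
    [-0.039,-0.002,0.002,0,0,0],
    [-0.078,-0.004,0.004,0,0,0],
    [-0.116,-0.006,0.006,0,0,0],
    [-0.155,-0.008,0.008,0,0,0],
    [-0.194,-0.01,0.01,0,0,0]
  ]
}}

```text
t: 4.15
tcp_pos: [0.4398, 0.128, 0.2198]
eef_rot: [1.917, 2.489, 0.001]
contact_force: [1.4, -0.4, 0.4]
width: 0.547
gripper_force: 0.0
```

{"api": "play_rows", "payload": {
  "commands": [
    [-0.036,-0.005,0.002,0,0,0],
    [-0.072,-0.01,0.004,0,0,0],
    [-0.107,-0.016,0.006,0,0,0],
    [-0.143,-0.021,0.008,0,0,0],
    [-0.179,-0.027,0.01,0,0,0]
  ]
}}

```text
t: 4.57
tcp_pos: [0.4594, -0.0518, 0.2099]
eef_rot: [1.916, 2.489, 0.002]
contact_force: [1.2, 0.4, 0.6]
width: 0.552
gripper_force: 0.0
```

{"api": "play_rows", "payload": {
  "commands": [
    [-0.036,-0.006,0.002,0,0,0],
    [-0.072,-0.013,0.005,0,0,0],
    [-0.108,-0.019,0.007,0,0,0],
    [-0.134,-0.024,0.01,0,0,0],
    [-0.134,-0.024,0.01,0,0,0]
  ]
}}

```text
t: 4.98
tcp_pos: [0.4697, -0.1917, 0.1998]
eef_rot: [1.924, 2.481, -0.003]
contact_force: [-0.6, -0.1, 0.5]
width: 0.555
gripper_force: 0.0
```

```bash
python3 - <<'E'
from h import *
p,Rm=st()
calls(p,Rm,[(.4723,-.1957,.2,14.8)])
q=manip.read_camera("side");cv2.imwrite("pics/side1.png",cv2.resize(q["pixels"][150:310,300:480],None,fx=3,fy=3))
E
```

```text
t 4.98 tcp [ 0.4697 -0.1917  0.1998] yaz 14.41 tilt z [ 7.e-04 -3.e-03 -1.e+00] F [-0.6  -0.07  0.51] q [-0.25  0.29  0.66  1.97 -0.21  0.95  0.77] 0.555302389557738
[np.float64(-0.0045), np.float64(0.0015), np.float64(-0.0002), np.float64(-0.0001), np.float64(0.0031), np.float64(-0.0068)] mm 5 deg 0.4
```

{"api": "play_rows", "payload": {
  "commands": [
    [-0.004,0.0015,0,0,0,-0.003],
    [-0.004,0.0015,0,0,0,-0.003]
  ]
}}

```text
t: 5.2
tcp_pos: [0.4733, -0.1886, 0.1997]
eef_rot: [-1.912, -2.493, -0.001]
contact_force: [-0.1, 0.6, 0.1]
width: 0.551
gripper_force: 0.0
```

```bash
python3 - <<'E'
from h import *
q=manip.read_camera("side");cv2.imwrite("pics/side1.png",cv2.resize(q["pixels"][150:310,300:480],None,fx=3,fy=3))
p,Rm=st()
calls(p,Rm,[(.4723,-.1957,.2,14.8)])
E
```

```text
t 5.25 tcp [ 0.4732 -0.1882  0.1997] yaz 15.06 tilt z [ 2.e-04  5.e-04 -1.e+00] F [-0.69  0.26  0.51] q [-0.25  0.3   0.65  1.96 -0.22  0.96  0.77] 0.5498977588872331
[np.float64(-0.007), np.float64(-0.0028), np.float64(-0.0003), np.float64(0.0003), np.float64(-0.0004), np.float64(0.0046)] mm 8 deg 0.3
```

View pics/side1.png

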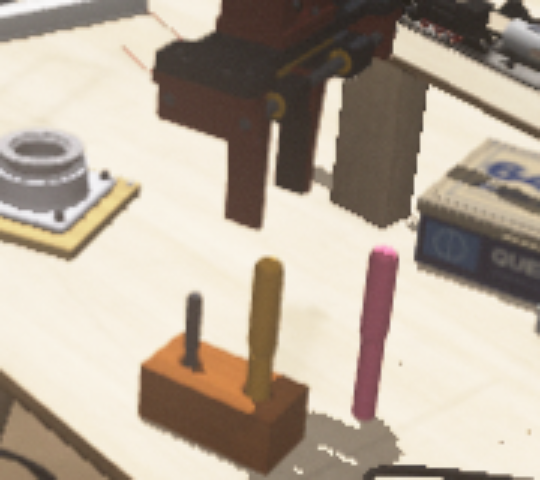

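The open fingers stand above the brass drift (crop 265,270), which is between them, clear of the pin punch (195,300) and the pink one. Next I correct 8 mm, then descend.

{"api": "play_rows", "payload": {
  "commands": [
    [-0.007,-0.003,0,0,0,0],
    [-0.007,-0.003,0,0,0,0],
    [-0.007,-0.003,0,0,0,0]
  ]
}}

```text
t: 5.5
tcp_pos: [0.4717, -0.1968, 0.1998]
eef_rot: [1.913, 2.492, 0.0]
contact_force: [0.7, -0.1, 0.1]
width: 0.558
gripper_force: 0.0
```

```bash
python3 - <<'E'
from h import *
p,Rm=st()
calls(p,Rm,[(.4723,-.1957,.2,14.8)])
E
```

```text
t 5.5 tcp [ 0.4717 -0.1968  0.1998] yaz 14.97 tilt z [ 2.e-04  0.e+00 -1.e+00] F [ 0.71 -0.11  0.11] q [-0.23  0.3   0.65  1.96 -0.22  0.96  0.79] 0.5576209582344359
[np.float64(0.0009), np.float64(0.0009), np.float64(-0.0002), np.float64(0.0002), np.float64(0.0), np.float64(0.0029)] mm 1 deg 0.2
```

{"api": "play_rows", "payload": {
  "commands": [
    [0.001,0.001,0.025,0,0,0],
    [0.001,0.001,0.05,0,0,0],
    [0.001,0.001,0.075,0,0,0],
    [0.001,0.001,0.092,0,0,0],
    [0.001,0.001,0.092,0,0,0]
  ]
}}

```text
t: 5.92
tcp_pos: [0.4706, -0.1945, 0.1048]
eef_rot: [-1.91, -2.489, 0.003]
contact_force: [-0.6, 0.6, 0.5]
width: 0.553
gripper_force: 0.0
```

{"api": "play_rows", "payload": {
  "commands": [
    [0,0,0,0,0,0],
    [0,0,0,0,0,0],
    [0,0,0,0,0,0],
    [0,0,0,0,0,0],
    [0,0,0,0,0,0]
  ],
  "grip": 1,
  "newtons": 60
}}

```text
t: 6.33
tcp_pos: [0.473, -0.1957, 0.1086]
eef_rot: [1.912, 2.491, 0.002]
contact_force: [-2.0, 0.2, 0.6]
width: 0.212
gripper_force: 6.2
```

```bash
python3 - <<'E'
from h import *
p,Rm=st()
E
```

```text
t 6.33 tcp [ 0.473  -0.1957  0.1086] yaz 14.96 tilt z [ 0.0018 -0.     -1.    ] F [-1.99  0.23  0.63] q [-0.16  0.43  0.58  2.04 -0.34  0.76  0.89] 0.21231269238177594
```

{"api": "play_rows", "payload": {
  "commands": [
    [0,0,0,0,0,0],
    [0,0,0,0,0,0],
    [0,0,0,0,0,0]
  ]
}}

```text
t: 6.58
tcp_pos: [0.4728, -0.1959, 0.1084]
eef_rot: [1.913, 2.491, 0.001]
contact_force: [-0.9, 0.7, 6.3]
width: 0.202
gripper_force: 60.0
```

```bash
python3 - <<'E'
from h import *
p,Rm=st();print(manip.sense()["gripper_force"])
E
```

```text
t 6.58 tcp [ 0.4728 -0.1959  0.1084] yaz 14.95 tilt z [ 1.1e-03  1.0e-04 -1.0e+00] F [-0.9   0.7   6.29] q [-0.16  0.44  0.58  2.04 -0.34  0.76  0.89] 0.2022323774643559
59.99598984606564
```

{"api": "play_rows", "payload": {
  "commands": [
    [0,0,-0.02,0,0,0],
    [0,0,-0.05,0,0,0],
    [0,0,-0.08,0,0,0],
    [0,0,-0.11,0,0,0],
    [0,0,-0.122,0,0,0]
  ]
}}

```text
t: 7.0
tcp_pos: [0.4732, -0.1965, 0.2331]
eef_rot: [1.912, 2.488, 0.003]
contact_force: [0.6, -0.5, -2.0]
width: 0.201
gripper_force: 60.0
```

{"api": "play_rows", "payload": {
  "commands": [
    [0.02,0.009,0,0,0,0],
    [0.05,0.022,0,0,0,0],
    [0.08,0.035,0,0,0,0],
    [0.115,0.051,0,0,0,0],
    [0.147,0.065,0,0,0,0]
  ]
}}

```text
t: 7.42
tcp_pos: [0.497, -0.035, 0.2296]
eef_rot: [-1.914, -2.491, -0.001]
contact_force: [0.4, -1.1, -1.8]
width: 0.196
gripper_force: 60.0
```

{"api": "play_rows", "payload": {
  "commands": [
    [0.032,0.014,0,0,0,0],
    [0.065,0.029,0,0,0,0],
    [0.1,0.044,0,0,0,0],
    [0.13,0.057,0.02,0,0,0],
    [0.147,0.065,0.04,0,0,0]
  ]
}}

```text
t: 7.83
tcp_pos: [0.5225, 0.1269, 0.1897]
eef_rot: [-1.908, -2.496, -0.005]
contact_force: [0.5, -0.4, -2.6]
width: 0.2
gripper_force: 60.0
```

{"api": "play_rows", "payload": {
  "commands": [
    [0,0,0.01,0,0,0],
    [0,0,0.01,0,0,0],
    [0,0,0.01,0,0,0]
  ]
}}

```text
t: 8.08
tcp_pos: [0.5216, 0.1207, 0.1792]
eef_rot: [-1.914, -2.49, 0.003]
contact_force: [0.1, -0.2, -2.3]
width: 0.199
gripper_force: 60.0
```

```bash
python3 - <<'E'
from h import *
p,Rm=st();calls(p,Rm,[(.5222,.1217,.175,14.95)])
q=manip.read_camera("side");cv2.imwrite("pics/side2.png",cv2.resize(q["pixels"][90:250,230:400],None,fx=3.5,fy=3.5))
X=cloud(q,np.ones((400,640),bool));print(manip.sense()["gripper_force"])
for lo in np.arange(.07,.16,.01):
    s=(np.hypot(X[:,0]-p[0],X[:,1]-p[1])<.02)&(X[:,2]>lo)&(X[:,2]<lo+.01)
    if s.sum()>3:print(lo,s.sum(),X[s].mean(0).round(4),X[s][:,2].min())
E
```

```text
t 8.08 tcp [0.5216 0.1207 0.1792] yaz 14.9 tilt z [-0.0016 -0.0015 -1.    ] F [ 0.05 -0.21 -2.28] q [-0.72  0.35  0.5   1.91 -0.21  0.93  0.15] 0.19856421641785985
[np.float64(0.0008), np.float64(0.0009), np.float64(0.0042), np.float64(-0.0019), np.float64(0.001), np.float64(-0.0008)] mm 4 deg 0.1
59.9860007269308
0.08 23 [0.5178 0.1166 0.0853] 0.08127156566240368
0.09 29 [0.5185 0.1169 0.0949] 0.09002291228068116
0.09999999999999999 24 [0.518  0.1158 0.1055] 0.10013850357972331
0.10999999999999999 28 [0.518  0.1168 0.115 ] 0.11024198717939437
0.11999999999999998 24 [0.5182 0.1168 0.1247] 0.12024948302584249
0.12999999999999998 30 [0.518  0.1167 0.135 ] 0.1303097890724928
0.13999999999999996 23 [0.5173 0.1161 0.145 ] 0.1402408172223057
0.14999999999999997 27 [0.5192 0.1136 0.156 ] 0.15026103223806891
```

View pics/side2.png

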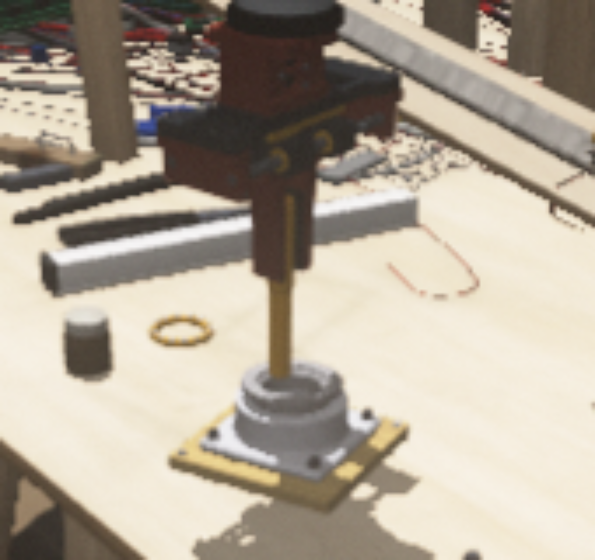

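The drift hangs upright in the grip over the near-left part of the cup rim (crop 280,375), clear of everything. Lowering to probe contact.

{"api": "play_rows", "payload": {
  "commands": [
    [0.0005,0.0005,0.01,0,0,0],
    [0.0005,0.0005,0.017,0,0,0],
    [0.0005,0.0005,0.019,0,0,0],
    [0.0005,0.0005,0.02,0,0,0],
    [0.0005,0.0005,0.02,0,0,0]
  ]
}}

```text
t: 8.55
tcp_pos: [0.5224, 0.1221, 0.1595]
eef_rot: [-1.914, -2.491, 0.0]
contact_force: [0.1, -0.2, -2.3]
width: 0.201
gripper_force: 60.0
```

{"api": "play_rows", "payload": {
  "commands": [
    [0,0,0.001,0,0,0],
    [0,0,0.001,0,0,0]
  ]
}}

```text
t: 8.72
tcp_pos: [0.5226, 0.1224, 0.1588]
eef_rot: [1.913, 2.491, 0.001]
contact_force: [0.3, 0.2, -2.3]
width: 0.209
gripper_force: 60.0
```

{"api": "play_rows", "payload": {
  "commands": [
    [0,0,0.001,0,0,0],
    [0,0,0.001,0,0,0]
  ]
}}

```text
t: 8.88
tcp_pos: [0.5225, 0.1224, 0.1577]
eef_rot: [1.913, 2.492, 0.0]
contact_force: [0.1, -0.4, -1.9]
width: 0.201
gripper_force: 60.0
```

{"api": "play_rows", "payload": {
  "commands": [
    [0,0,0.001,0,0,0],
    [0,0,0.001,0,0,0]
  ]
}}

```text
t: 9.05
tcp_pos: [0.5224, 0.1225, 0.1566]
eef_rot: [-1.913, -2.492, 0.0]
contact_force: [1.1, -0.2, -1.9]
width: 0.202
gripper_force: 60.0
```

{"api": "play_rows", "payload": {
  "commands": [
    [0,0,0.001,0,0,0],
    [0,0,0.001,0,0,0]
  ]
}}

```text
t: 9.22
tcp_pos: [0.5224, 0.1225, 0.1555]
eef_rot: [-1.913, -2.492, 0.0]
contact_force: [-0.3, -0.9, -1.8]
width: 0.201
gripper_force: 60.0
```

{"api": "play_rows", "payload": {
  "commands": [
    [0,0,0.001,0,0,0],
    [0,0,0.001,0,0,0]
  ]
}}

```text
t: 9.38
tcp_pos: [0.5223, 0.1225, 0.1545]
eef_rot: [-1.913, -2.491, 0.0]
contact_force: [-0.9, 0.1, -0.7]
width: 0.198
gripper_force: 60.0
```

{"api": "play_rows", "payload": {
  "commands": [
    [0,0,0.001,0,0,0],
    [0,0,0.001,0,0,0]
  ]
}}

```text
t: 9.55
tcp_pos: [0.5224, 0.1224, 0.1535]
eef_rot: [-1.913, -2.491, 0.0]
contact_force: [-0.4, -0.9, -1.5]
width: 0.202
gripper_force: 60.0
```

```bash
python3 - <<'E'
from h import *
p,Rm=st()
q=manip.read_camera("side");t=manip.read_camera("top")
a=cv2.resize(q["pixels"][170:240,270:355],None,fx=6,fy=6,interpolation=cv2.INTER_CUBIC)
cv2.imwrite("pics/side3.png",a)
X=cloud(q,np.ones((400,640),bool))
for lo in np.arange(.04,.08,.004):
    s=(np.hypot(X[:,0]-p[0],X[:,1]-p[1])<.014)&(X[:,2]>lo)&(X[:,2]<lo+.004)
    if s.sum()>1:print(lo.round(3),s.sum(),X[s].mean(0).round(4))
for n,c in(("side",q),("top",t)):
    X=cloud(c,np.ones((400,640),bool));d=np.hypot(X[:,0]-.547,X[:,1]-.141)
    Y=X[(d<.04)&(d>.022)&(X[:,2]>.048)&(X[:,2]<.066)&(np.hypot(X[:,0]-p[0],X[:,1]-p[1])>.013)]
    A=np.c_[Y[:,:2]-[.547,.141],np.ones(len(Y))];k=np.ones(len(Y),bool)
    for i in range(8):
        f=np.linalg.lstsq(A[k],Y[k,2],rcond=None)[0];e=A@f-Y[:,2];k=abs(e)<.002
    print(n,k.sum(),f.round(4),"lean",np.degrees(np.hypot(*f[:2])),"low az",np.degrees(np.arctan2(-f[1],-f[0])))
    print(np.histogram(Y[:,2],bins=np.arange(.048,.067,.002))[0])
E
```

```text
t 9.55 tcp [0.5224 0.1224 0.1535] yaz 14.95 tilt z [-2.e-04 -1.e-04 -1.e+00] F [-0.35 -0.87 -1.5 ] q [-0.7   0.39  0.49  1.94 -0.23  0.87  0.17] 0.2022677246631934
0.04 17 [0.5167 0.1174 0.0419]
0.044 24 [0.519  0.1192 0.0455]
0.048 11 [0.5212 0.1179 0.0505]
0.052 23 [0.5222 0.12   0.0546]
0.056 6 [0.5181 0.1207 0.0579]
0.06 9 [0.5176 0.1171 0.0613]
0.064 11 [0.5185 0.1173 0.0659]
0.068 9 [0.5177 0.1191 0.0698]
0.072 10 [0.5193 0.1186 0.074 ]
0.076 8 [0.5182 0.1194 0.0779]
side 145 [0.0509 0.0268 0.056 ] lean 3.2944092276204575 low az -152.20383444545854
[12 17 35 66 63 26  1  0  0]
top 0 [0. 0. 0.] lean 0.0 low az -180.0
[0 0 0 0 0 0 0 0 0]
```

View pics/side3.png

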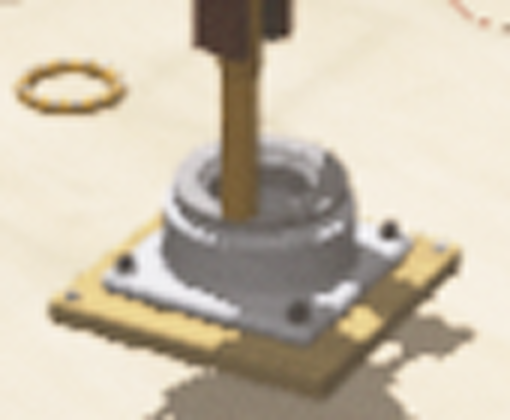

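The drift rests on the near-left rim (crop 240,215) and has already sunk that side: the lean went from 2.8° one way to 3.3° toward the drift. The load reading stays small while it sinks, so I will drive by position and check with the side camera. Next I go to the opposite side.

{"api": "play_rows", "payload": {
  "commands": [
    [0,0,-0.012,0,0,0],
    [0.006,0.018,-0.012,0,0,0],
    [0.013,0.04,-0.012,0,0,0],
    [0.0187,0.0585,-0.012,0,0,0],
    [0.0187,0.0585,-0.012,0,0,0]
  ]
}}

```text
t: 10.07
tcp_pos: [0.5768, 0.1587, 0.1655]
eef_rot: [1.909, 2.493, 0.004]
contact_force: [0.0, -0.2, -2.4]
width: 0.205
gripper_force: 60.0
```

{"api": "play_rows", "payload": {
  "commands": [
    [0,0,0,0,0,0],
    [0,0,0.004,0,0,0],
    [0,0,0.007,0,0,0],
    [0,0,0.009,0,0,0]
  ]
}}

```text
t: 10.4
tcp_pos: [0.5734, 0.1551, 0.1561]
eef_rot: [-1.914, -2.491, 0.001]
contact_force: [-0.4, -0.4, 2.0]
width: 0.2
gripper_force: 60.0
```

{"api": "play_rows", "payload": {
  "commands": [
    [0,0,0.0005,0,0,0],
    [0,0,0.001,0,0,0]
  ]
}}

```text
t: 10.57
tcp_pos: [0.5737, 0.1553, 0.1556]
eef_rot: [-1.914, -2.491, 0.001]
contact_force: [-1.8, -0.4, -0.8]
width: 0.205
gripper_force: 60.0
```

{"api": "play_rows", "payload": {
  "commands": [
    [0,0,0.0005,0,0,0],
    [0,0,0.001,0,0,0]
  ]
}}

```text
t: 10.73
tcp_pos: [0.574, 0.1554, 0.1549]
eef_rot: [-1.914, -2.491, 0.0]
contact_force: [-1.3, -1.3, 2.0]
width: 0.204
gripper_force: 60.0
```

```bash
cat >> h.py <<'E'
def rim(show=True):
    s=manip.sense();p=np.array(s["tcp_pos"])
    Y=[]
    for i in range(2):
        c=manip.read_camera("side");X=cloud(c,np.ones((400,640),bool));d=np.hypot(X[:,0]-.547,X[:,1]-.141)
        Y.append(X[(d<.038)&(d>.024)&(X[:,2]>.044)&(X[:,2]<.066)&(np.hypot(X[:,0]-p[0],X[:,1]-p[1])>.013)])
    Y=np.vstack(Y);A=np.c_[Y[:,:2]-[.547,.141],np.ones(len(Y))];best=(0,None);rng=np.random.default_rng(0)
    for i in range(400):
        j=rng.choice(len(Y),3,replace=False)
        try:f=np.linalg.solve(A[j],Y[j,2])
        except Exception:continue
        if np.hypot(*f[:2])>.12:continue
        k=abs(A@f-Y[:,2])<.0015
        if k.sum()>best[0]:best=(k.sum(),k)
    k=best[1]
    for i in range(4):
        f=np.linalg.lstsq(A[k],Y[k,2],rcond=None)[0];k=abs(A@f-Y[:,2])<.002
    print("rim",len(Y),k.sum(),"z %.4f lean %.2f low az %.0f"%(f[2],np.degrees(np.hypot(*f[:2])),np.degrees(np.arctan2(-f[1],-f[0]))))
    return f
E
python3 - <<'E'
from h import *
st();rim()
E
```

```text
t 10.73 tcp [0.574  0.1554 0.1549] yaz 14.94 tilt z [-2.e-04 -0.e+00 -1.e+00] F [-1.34 -1.26  1.99] q [-0.69  0.48  0.47  1.79 -0.27  0.93  0.15] 0.2035610748282584
rim 555 305 z 0.0560 lean 0.87 low az -133
```

{"api": "play_rows", "payload": {
  "commands": [
    [0,0,0.0005,0,0,0],
    [0,0,0.001,0,0,0],
    [0,0,0.0015,0,0,0],
    [0,0,0.002,0,0,0],
    [0,0,0.002,0,0,0]
  ]
}}

```text
t: 11.25
tcp_pos: [0.5744, 0.1557, 0.1527]
eef_rot: [1.913, 2.491, 0.001]
contact_force: [-1.7, 0.2, 0.4]
width: 0.2
gripper_force: 60.0
```

```bash
python3 - <<'E'
from h import *
st();rim()
E
```

```text
t 11.25 tcp [0.5744 0.1557 0.1527] yaz 14.95 tilt z [ 6.e-04  2.e-04 -1.e+00] F [-1.71  0.19  0.4 ] q [-0.69  0.48  0.47  1.79 -0.27  0.93  0.16] 0.20030755674112893
rim 538 292 z 0.0551 lean 2.07 low az 13
```

{"api": "play_rows", "payload": {
  "commands": [
    [0,0,-0.012,0,0,0],
    [-0.002,-0.02,-0.012,0,0,0],
    [-0.004,-0.04,-0.012,0,0,0],
    [-0.006,-0.0615,-0.012,0,0,0],
    [-0.006,-0.0615,-0.012,0,0,0]
  ]
}}

```text
t: 11.77
tcp_pos: [0.5129, 0.1325, 0.1648]
eef_rot: [-1.913, -2.489, 0.003]
contact_force: [-0.5, -0.9, -2.9]
width: 0.204
gripper_force: 60.0
```

{"api": "play_rows", "payload": {
  "commands": [
    [0,0,0,0,0,0],
    [0,0,0.005,0,0,0],
    [0,0,0.009,0,0,0],
    [0,0,0.01,0,0,0],
    [0,0,0.0105,0,0,0]
  ]
}}

```text
t: 12.18
tcp_pos: [0.5168, 0.1343, 0.1539]
eef_rot: [1.913, 2.492, -0.0]
contact_force: [0.5, 0.4, 0.7]
width: 0.204
gripper_force: 60.0
```

{"api": "play_rows", "payload": {
  "commands": [
    [0,0,0.0005,0,0,0],
    [0,0,0.0012,0,0,0],
    [0,0,0.002,0,0,0],
    [0,0,0.003,0,0,0],
    [0,0,0.003,0,0,0]
  ]
}}

```text
t: 12.6
tcp_pos: [0.5162, 0.134, 0.151]
eef_rot: [-1.913, -2.491, 0.0]
contact_force: [-0.4, 1.2, -0.6]
width: 0.203
gripper_force: 60.0
```

```bash
python3 - <<'E'
from h import *
st();rim()
E
```

```text
t 12.6 tcp [0.5162 0.134  0.151 ] yaz 14.95 tilt z [-1.e-04  0.e+00 -1.e+00] F [-0.36  1.16 -0.61] q [-0.73  0.39  0.49  1.95 -0.23  0.86  0.14] 0.20259122757989725
rim 420 246 z 0.0537 lean 2.05 low az -169
```

{"api": "play_rows", "payload": {
  "commands": [
    [0,0,-0.012,0,0,0],
    [-0.001,0.02,-0.012,0,0,0],
    [-0.002,0.04,-0.012,0,0,0],
    [-0.0033,0.0624,-0.012,0,0,0],
    [-0.0033,0.0624,-0.012,0,0,0]
  ]
}}

```text
t: 13.12
tcp_pos: [0.5806, 0.1477, 0.1629]
eef_rot: [1.911, 2.49, 0.002]
contact_force: [-0.1, -0.1, -1.9]
width: 0.197
gripper_force: 60.0
```

{"api": "play_rows", "payload": {
  "commands": [
    [0,0,0,0,0,0],
    [0,0,0.005,0,0,0],
    [0,0,0.009,0,0,0],
    [0,0,0.01,0,0,0],
    [0,0,0.0105,0,0,0]
  ]
}}

```text
t: 13.53
tcp_pos: [0.5767, 0.1467, 0.1523]
eef_rot: [-1.913, -2.491, 0.001]
contact_force: [-0.1, -0.8, -1.8]
width: 0.201
gripper_force: 60.0
```

{"api": "play_rows", "payload": {
  "commands": [
    [0,0,0.0005,0,0,0],
    [0,0,0.0012,0,0,0],
    [0,0,0.002,0,0,0],
    [0,0,0.0027,0,0,0],
    [0,0,0.0027,0,0,0]
  ]
}}

```text
t: 13.95
tcp_pos: [0.5774, 0.1469, 0.15]
eef_rot: [-1.914, -2.492, -0.0]
contact_force: [-0.2, -0.5, 0.8]
width: 0.205
gripper_force: 60.0
```

```bash
python3 - <<'E'
from h import *
st();rim()
E
```

```text
t 13.95 tcp [0.5774 0.1469 0.15  ] yaz 14.95 tilt z [ 1.e-04  1.e-04 -1.e+00] F [-0.21 -0.51  0.81] q [-0.68  0.49  0.47  1.79 -0.27  0.92  0.18] 0.2046452674934597
rim 503 294 z 0.0524 lean 0.89 low az -3
```

{"api": "play_rows", "payload": {
  "commands": [
    [0,0,-0.012,0,0,0],
    [0.001,-0.02,-0.012,0,0,0],
    [0.002,-0.04,-0.012,0,0,0],
    [0.0031,-0.0622,-0.012,0,0,0],
    [0.0031,-0.0622,-0.012,0,0,0]
  ]
}}

```text
t: 14.47
tcp_pos: [0.5132, 0.1329, 0.1622]
eef_rot: [-1.913, -2.489, 0.002]
contact_force: [-0.3, -0.2, -2.4]
width: 0.203
gripper_force: 60.0
```

{"api": "play_rows", "payload": {
  "commands": [
    [0,0,0,0,0,0],
    [0,0,0.005,0,0,0],
    [0,0,0.009,0,0,0],
    [0,0,0.01,0,0,0],
    [0,0,0.0105,0,0,0]
  ]
}}

```text
t: 14.88
tcp_pos: [0.5171, 0.134, 0.1511]
eef_rot: [1.913, 2.491, -0.0]
contact_force: [-0.1, 1.5, -0.1]
width: 0.201
gripper_force: 60.0
```

{"api": "play_rows", "payload": {
  "commands": [
    [0,0,0.0005,0,0,0],
    [0,0,0.0012,0,0,0],
    [0,0,0.002,0,0,0],
    [0,0,0.0025,0,0,0],
    [0,0,0.0025,0,0,0]
  ]
}}

```text
t: 15.3
tcp_pos: [0.5168, 0.1339, 0.1492]
eef_rot: [1.913, 2.491, 0.001]
contact_force: [-0.6, 0.7, 3.2]
width: 0.203
gripper_force: 60.0
```

```bash
python3 - <<'E'
from h import *
st();rim()
E
```

```text
t 15.3 tcp [0.5168 0.1339 0.1492] yaz 14.95 tilt z [ 5.e-04  3.e-04 -1.e+00] F [-0.56  0.74  3.21] q [-0.73  0.39  0.49  1.95 -0.24  0.86  0.15] 0.20282253646047096
rim 378 248 z 0.0514 lean 1.25 low az -141
```

{"api": "play_rows", "payload": {
  "commands": [
    [0,0,-0.012,0,0,0],
    [0.002,0.02,-0.012,0,0,0],
    [0.0045,0.04,-0.012,0,0,0],
    [0.0071,0.0609,-0.012,0,0,0],
    [0.0071,0.0609,-0.012,0,0,0]
  ]
}}

```text
t: 15.82
tcp_pos: [0.5761, 0.1581, 0.1604]
eef_rot: [1.911, 2.492, 0.002]
contact_force: [0.2, 0.4, -2.5]
width: 0.201
gripper_force: 60.0
```

{"api": "play_rows", "payload": {
  "commands": [
    [0,0,0,0,0,0],
    [0,0,0.005,0,0,0],
    [0,0,0.009,0,0,0],
    [0,0,0.01,0,0,0],
    [0,0,0.0105,0,0,0]
  ]
}}

```text
t: 16.23
tcp_pos: [0.5727, 0.156, 0.1502]
eef_rot: [-1.913, -2.491, 0.002]
contact_force: [-0.6, -1.1, 0.6]
width: 0.202
gripper_force: 60.0
```

{"api": "play_rows", "payload": {
  "commands": [
    [0,0,0.0005,0,0,0],
    [0,0,0.001,0,0,0],
    [0,0,0.0015,0,0,0],
    [0,0,0.002,0,0,0],
    [0,0,0.002,0,0,0]
  ]
}}

```text
t: 16.65
tcp_pos: [0.5733, 0.1563, 0.1491]
eef_rot: [-1.913, -2.491, -0.0]
contact_force: [-4.2, -2.1, 7.4]
width: 0.201
gripper_force: 60.0
```

```bash
python3 - <<'E'
from h import *
st();rim()
E
```

```text
t 16.65 tcp [0.5733 0.1563 0.1491] yaz 14.95 tilt z [-3.e-04  3.e-04 -1.e+00] F [-4.24 -2.06  7.38] q [-0.7   0.49  0.47  1.8  -0.27  0.92  0.16] 0.2011986566655595
rim 467 306 z 0.0508 lean 0.18 low az -145
```

{"api": "play_rows", "payload": {
  "commands": [
    [0,0,0.0004,0,0,0],
    [0,0,0.0007,0,0,0],
    [0,0,0.0007,0,0,0]
  ]
}}

```text
t: 17.0
tcp_pos: [0.5734, 0.1562, 0.1491]
eef_rot: [-1.913, -2.491, -0.001]
contact_force: [-5.3, -1.7, 12.2]
width: 0.203
gripper_force: 60.0
```

```bash
python3 - <<'E'
from h import *
st();rim()
E
```

```text
t 17.0 tcp [0.5734 0.1562 0.1491] yaz 14.94 tilt z [-1.e-04  6.e-04 -1.e+00] F [-5.34 -1.69 12.24] q [-0.7   0.49  0.47  1.8  -0.27  0.92  0.16] 0.2025008638853294
rim 457 291 z 0.0509 lean 0.41 low az 75
```

{"api": "play_rows", "payload": {
  "commands": [
    [0,0,0.0004,0,0,0],
    [0,0,0.0009,0,0,0],
    [0,0,0.0009,0,0,0]
  ]
}}

```text
t: 17.35
tcp_pos: [0.5736, 0.1562, 0.149]
eef_rot: [-1.914, -2.491, -0.002]
contact_force: [-7.6, -3.0, 20.1]
width: 0.203
gripper_force: 60.0
```

```bash
python3 - <<'E'
from h import *
st();rim()
E
```

```text
t 17.35 tcp [0.5736 0.1562 0.149 ] yaz 14.93 tilt z [ 2.0e-04  1.2e-03 -1.0e+00] F [-7.64 -3.02 20.1 ] q [-0.7   0.49  0.47  1.8  -0.27  0.92  0.16] 0.2025030766460781
rim 466 294 z 0.0508 lean 0.39 low az 5
```

{"api": "play_rows", "payload": {
  "commands": [
    [0,0,-0.014,0,0,0],
    [-0.005,-0.02,-0.014,0,0,0],
    [-0.01,-0.04,-0.014,0,0,0],
    [-0.0161,-0.0598,-0.014,0,0,0],
    [-0.0161,-0.0598,-0.014,0,0,0]
  ]
}}

```text
t: 17.87
tcp_pos: [0.517, 0.1232, 0.1606]
eef_rot: [-1.915, -2.489, 0.003]
contact_force: [-0.3, 0.3, -3.1]
width: 0.202
gripper_force: 60.0
```

{"api": "play_rows", "payload": {
  "commands": [
    [0,0,0,0,0,0],
    [0,0,0.004,0,0,0],
    [0,0,0.008,0,0,0],
    [0,0,0.0095,0,0,0],
    [0,0,0.0095,0,0,0]
  ]
}}

```text
t: 18.28
tcp_pos: [0.52, 0.1256, 0.1505]
eef_rot: [-1.913, -2.492, 0.002]
contact_force: [-0.8, 0.0, -3.3]
width: 0.201
gripper_force: 60.0
```

{"api": "play_rows", "payload": {
  "commands": [
    [0,0,0.0005,0,0,0],
    [0,0,0.001,0,0,0],
    [0,0,0.0015,0,0,0],
    [0,0,0.0015,0,0,0]
  ]
}}

```text
t: 18.62
tcp_pos: [0.52, 0.1254, 0.1498]
eef_rot: [1.913, 2.492, 0.0]
contact_force: [-0.3, -0.1, -3.3]
width: 0.205
gripper_force: 60.0
```

```bash
python3 - <<'E'
from h import *
st();rim()
E
```

```text
t 18.62 tcp [0.52   0.1254 0.1498] yaz 14.95 tilt z [ 1.e-04 -0.e+00 -1.e+00] F [-0.34 -0.12 -3.29] q [-0.71  0.39  0.49  1.94 -0.24  0.86  0.16] 0.20527522463154757
rim 389 257 z 0.0510 lean 0.54 low az 67
```

Not in contact yet; continue down.

{"api": "play_rows", "payload": {
  "commands": [
    [0,0,0.0005,0,0,0],
    [0,0,0.001,0,0,0],
    [0,0,0.001,0,0,0]
  ]
}}

```text
t: 18.97
tcp_pos: [0.5201, 0.1254, 0.1492]
eef_rot: [1.913, 2.491, 0.001]
contact_force: [-0.8, -0.1, 2.0]
width: 0.197
gripper_force: 60.0
```

{"api": "play_rows", "payload": {
  "commands": [
    [0,0,0.0005,0,0,0],
    [0,0,0.001,0,0,0],
    [0,0,0.001,0,0,0]
  ]
}}

```text
t: 19.22
tcp_pos: [0.5202, 0.1254, 0.1491]
eef_rot: [-1.914, -2.491, -0.002]
contact_force: [-3.9, -1.4, 12.4]
width: 0.202
gripper_force: 60.0
```

```bash
python3 - <<'E'
from h import *
st();rim()
E
```

```text
t 19.22 tcp [0.5202 0.1254 0.1491] yaz 14.95 tilt z [ 6.e-04  9.e-04 -1.e+00] F [-3.89 -1.42 12.36] q [-0.71  0.39  0.49  1.94 -0.24  0.86  0.17] 0.20197102312204518
rim 391 269 z 0.0509 lean 0.36 low az -129
```

{"api": "play_rows", "payload": {
  "commands": [
    [0,0,0.0004,0,0,0],
    [0,0,0.0008,0,0,0],
    [0,0,0.0008,0,0,0]
  ]
}}

```text
t: 19.57
tcp_pos: [0.5203, 0.1254, 0.149]
eef_rot: [-1.914, -2.491, -0.002]
contact_force: [-4.6, -1.9, 19.9]
width: 0.202
gripper_force: 60.0
```

```bash
python3 - <<'E'
from h import *
p,Rm=st()
c=np.array([.5467,.141,0])
for az in(120,300):
    q=c+.031*np.array([np.cos(np.radians(az)),np.sin(np.radians(az)),0]);print(az,q,(Rm.T@(q-p)).round(4));p=q
E
```

```text
t 19.57 tcp [0.5203 0.1254 0.149 ] yaz 14.94 tilt z [ 8.0e-04  1.4e-03 -1.0e+00] F [-4.63 -1.95 19.88] q [-0.71  0.39  0.49  1.94 -0.24  0.86  0.17] 0.2020231476397364
120 [0.5312     0.16784679 0.        ] [0.038  0.0213 0.1491]
300 [0.5622     0.11415321 0.        ] [-0.0599  0.0161 -0.    ]
```

{"api": "play_rows", "payload": {
  "commands": [
    [0,0,-0.012,0,0,0],
    [0.012,0.007,-0.014,0,0,0],
    [0.025,0.014,-0.014,0,0,0],
    [0.038,0.0213,-0.014,0,0,0],
    [0.038,0.0213,-0.014,0,0,0]
  ]
}}

```text
t: 19.98
tcp_pos: [0.5309, 0.1728, 0.1603]
eef_rot: [-1.907, -2.496, -0.002]
contact_force: [0.2, 0.9, -2.7]
width: 0.202
gripper_force: 60.0
```

{"api": "play_rows", "payload": {
  "commands": [
    [0,0,0,0,0,0],
    [0,0,0.005,0,0,0],
    [0,0,0.0095,0,0,0],
    [0,0,0.011,0,0,0],
    [0,0,0.011,0,0,0]
  ]
}}

```text
t: 20.4
tcp_pos: [0.5304, 0.167, 0.1496]
eef_rot: [-1.914, -2.49, 0.002]
contact_force: [0.2, -0.4, -2.0]
width: 0.199
gripper_force: 60.0
```

{"api": "play_rows", "payload": {
  "commands": [
    [0,0,0.0005,0,0,0],
    [0,0,0.001,0,0,0],
    [0,0,0.0015,0,0,0],
    [0,0,0.0015,0,0,0]
  ]
}}

```text
t: 20.73
tcp_pos: [0.5307, 0.1673, 0.1492]
eef_rot: [-1.914, -2.491, -0.0]
contact_force: [-2.6, -2.1, 4.5]
width: 0.199
gripper_force: 60.0
```

```bash
python3 - <<'E'
from h import *
st();rim()
E
```

```text
t 20.73 tcp [0.5307 0.1673 0.1492] yaz 14.93 tilt z [ 0.e+00  1.e-04 -1.e+00] F [-2.65 -2.13  4.46] q [-0.76  0.43  0.48  1.89 -0.25  0.88  0.1 ] 0.19944748432663137
rim 457 304 z 0.0508 lean 0.56 low az 104
```

Home height here too. Firm it to about 20 N, then go to az 300.

{"api": "play_rows", "payload": {
  "commands": [
    [0,0,0.0006,0,0,0],
    [0,0,0.0012,0,0,0],
    [0,0,0.0015,0,0,0],
    [0,0,0.0015,0,0,0]
  ]
}}

```text
t: 21.17
tcp_pos: [0.5309, 0.1672, 0.149]
eef_rot: [-1.914, -2.491, -0.002]
contact_force: [-6.5, -2.8, 18.5]
width: 0.201
gripper_force: 60.0
```

{"api": "play_rows", "payload": {
  "commands": [
    [0,0,-0.012,0,0,0],
    [-0.02,0.005,-0.014,0,0,0],
    [-0.04,0.011,-0.014,0,0,0],
    [-0.0599,0.0161,-0.014,0,0,0],
    [-0.0599,0.0161,-0.014,0,0,0]
  ]
}}

```text
t: 21.58
tcp_pos: [0.5638, 0.1095, 0.1618]
eef_rot: [1.917, 2.485, 0.0]
contact_force: [-0.1, -1.2, -1.7]
width: 0.202
gripper_force: 60.0
```

{"api": "play_rows", "payload": {
  "commands": [
    [0,0,0,0,0,0],
    [0,0,0.005,0,0,0],
    [0,0,0.0095,0,0,0],
    [0,0,0.011,0,0,0],
    [0,0,0.011,0,0,0]
  ]
}}

```text
t: 22.0
tcp_pos: [0.5611, 0.1149, 0.1495]
eef_rot: [-1.911, -2.492, 0.001]
contact_force: [-0.5, -0.6, -2.7]
width: 0.202
gripper_force: 60.0
```

{"api": "play_rows", "payload": {
  "commands": [
    [0,0,0.0005,0,0,0],
    [0,0,0.001,0,0,0],
    [0,0,0.0015,0,0,0],
    [0,0,0.0015,0,0,0]
  ]
}}

```text
t: 22.33
tcp_pos: [0.5616, 0.1144, 0.1491]
eef_rot: [-1.913, -2.491, -0.001]
contact_force: [-2.7, -0.1, 4.6]
width: 0.201
gripper_force: 60.0
```

```bash
python3 - <<'E'
from h import *
st();rim()
E
```

```text
t 22.33 tcp [0.5616 0.1144 0.1491] yaz 14.97 tilt z [-1.e-04  8.e-04 -1.e+00] F [-2.7  -0.1   4.56] q [-0.65  0.45  0.49  1.85 -0.26  0.9   0.22] 0.20139829736246326
rim 410 258 z 0.0508 lean 0.83 low az -46
```

{"api": "play_rows", "payload": {
  "commands": [
    [0,0,0.0006,0,0,0],
    [0,0,0.0012,0,0,0],
    [0,0,0.0018,0,0,0],
    [0,0,0.0018,0,0,0]
  ]
}}

```text
t: 22.77
tcp_pos: [0.5619, 0.1143, 0.149]
eef_rot: [-1.913, -2.491, -0.003]
contact_force: [-7.5, -0.8, 21.3]
width: 0.201
gripper_force: 60.0
```

{"api": "play_rows", "payload": {
  "commands": [
    [0,0,0.0004,0,0,0],
    [0,0,0.0004,0,0,0]
  ]
}}

```text
t: 22.93
tcp_pos: [0.5619, 0.1143, 0.149]
eef_rot: [-1.913, -2.491, -0.003]
contact_force: [-8.6, 0.3, 24.2]
width: 0.198
gripper_force: 60.0
```

{"api": "play_rows", "payload": {
  "commands": [
    [0,0,0.00015,0,0,0],
    [0,0,0.00015,0,0,0],
    [0,0,0.00015,0,0,0],
    [0,0,0.00015,0,0,0],
    [0,0,0.00015,0,0,0]
  ]
}}

```text
t: 23.35
tcp_pos: [0.5619, 0.1142, 0.149]
eef_rot: [-1.913, -2.491, -0.003]
contact_force: [-7.6, 0.4, 25.9]
width: 0.204
gripper_force: 60.1
```

{"api": "play_rows", "payload": {
  "commands": [
    [0,0,0,0,0,0],
    [0,0,0,0,0,0],
    [0,0,0,0,0,0],
    [0,0,0,0,0,0],
    [0,0,0,0,0,0]
  ]
}}

```text
t: 23.77
tcp_pos: [0.5619, 0.1143, 0.149]
eef_rot: [-1.913, -2.491, -0.003]
contact_force: [-8.8, -0.4, 25.7]
width: 0.206
gripper_force: 60.1
```

{"api": "play_rows", "payload": {
  "commands": [
    [0,0,0,0,0,0],
    [0,0,0,0,0,0],
    [0,0,0,0,0,0],
    [0,0,0,0,0,0],
    [0,0,0,0,0,0]
  ]
}}

```text
t: 24.18
tcp_pos: [0.5619, 0.1142, 0.149]
eef_rot: [-1.913, -2.491, -0.003]
contact_force: [-9.8, -0.5, 25.8]
width: 0.2
gripper_force: 60.1
```

{"api": "play_rows", "payload": {
  "commands": [
    [0,0,0,0,0,0],
    [0,0,0,0,0,0],
    [0,0,0,0,0,0]
  ]
}}

```text
t: 24.43
tcp_pos: [0.5619, 0.1142, 0.1489]
eef_rot: [-1.913, -2.491, -0.003]
contact_force: [-9.0, -0.4, 25.6]
width: 0.203
gripper_force: 60.1
```

{"api": "play_rows", "payload": {
  "commands": [
    [0,0,-0.012,0,0,0],
    [0,0,-0.03,0,0,0],
    [0,0,-0.06,0,0,0],
    [0,0,-0.084,0,0,0],
    [0,0,-0.084,0,0,0]
  ]
}}

```text
t: 24.85
tcp_pos: [0.5643, 0.1138, 0.235]
eef_rot: [1.912, 2.487, 0.01]
contact_force: [1.5, -0.4, -1.4]
width: 0.203
gripper_force: 60.0
```

{"api": "play_rows", "payload": {
  "commands": [
    [-0.02,-0.012,0,0,0,0],
    [-0.05,-0.03,0,0,0,0],
    [-0.08,-0.048,0,0,0,0],
    [-0.11,-0.066,0,0,0,0],
    [-0.138,-0.083,0,0,0,0]
  ]
}}

```text
t: 25.27
tcp_pos: [0.516, -0.0427, 0.2295]
eef_rot: [-1.914, -2.491, 0.001]
contact_force: [-0.1, -0.4, -3.0]
width: 0.2
gripper_force: 60.0
```

{"api": "play_rows", "payload": {
  "commands": [
    [-0.03,-0.018,0,0,0,0],
    [-0.06,-0.036,0,0,0,0],
    [-0.09,-0.054,0,0,0,0],
    [-0.115,-0.07,0,0,0,0],
    [-0.13,-0.08,0,0,0,0]
  ]
}}

```text
t: 25.68
tcp_pos: [0.4716, -0.1907, 0.2298]
eef_rot: [1.918, 2.488, -0.002]
contact_force: [0.5, 0.6, -2.2]
width: 0.198
gripper_force: 60.0
```

{"api": "play_rows", "payload": {
  "commands": [
    [0,0,0,0,0,0],
    [0,0,0,0,0,0],
    [0,0,0,0,0,0]
  ]
}}

```text
t: 25.93
tcp_pos: [0.4735, -0.1862, 0.2297]
eef_rot: [-1.912, -2.492, 0.0]
contact_force: [0.4, -0.4, -3.2]
width: 0.201
gripper_force: 60.0
```

```bash
python3 - <<'E'
from h import *
p,Rm=st();rim();calls(p,Rm,[(.4726,-.1957,.16,14.95)])
q=manip.read_camera("side");X=cloud(q,np.ones((400,640),bool))
c=q["pixels"][160:310,260:450];cv2.imwrite("pics/side4.png",cv2.resize(c,None,fx=4,fy=4,interpolation=cv2.INTER_CUBIC))
v=np.array([p[0]+.1189,p[1]+.7439]);v/=np.linalg.norm(v)
for lo in np.arange(.125,.205,.01):
    s=(np.hypot(X[:,0]-p[0],X[:,1]-p[1])<.02)&(X[:,2]>lo)&(X[:,2]<lo+.01)
    if s.sum()>3:
        m=X[s].mean(0);dd=m[:2]-p[:2];print(lo.round(3),s.sum(),"across %.1f along %.1f mm"%(1e3*(dd@[v[1],-v[0]]),1e3*dd@v),X[s][:,2].min().round(4))
E
```

```text
t 25.93 tcp [ 0.4735 -0.1862  0.2297] yaz 14.98 tilt z [-6.e-04  4.e-04 -1.e+00] F [ 0.36 -0.36 -3.21] q [-0.27  0.25  0.66  1.93 -0.18  1.02  0.73] 0.20077028472437747
rim 521 360 z 0.0509 lean 0.48 low az -32
[np.float64(-0.009), np.float64(-0.0033), np.float64(0.0697), np.float64(-0.0004), np.float64(-0.0005), np.float64(0.0006)] mm 70 deg 0.1
0.125 12 across -0.2 along -5.6 mm 0.1311
0.135 42 across -1.1 along -4.7 mm 0.1356
0.145 37 across -1.0 along -5.5 mm 0.145
0.155 40 across -0.5 along -5.3 mm 0.1551
0.165 41 across -1.4 along -5.2 mm 0.1651
0.175 38 across -0.5 along -5.6 mm 0.1753
0.185 46 across -0.8 along -5.0 mm 0.1851
0.195 38 across -1.0 along -6.9 mm 0.1953
```

View pics/side4.png

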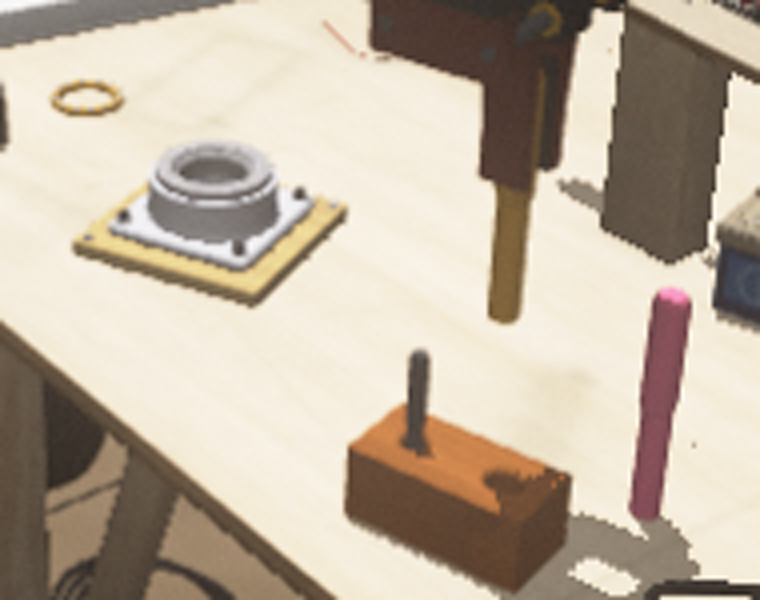

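The cup's flange sits flat on the boss (crop 213,175), the drift hangs upright (505,320) and its hole shows at (505,482). I'll align over the hole, then lower.

{"api": "play_rows", "payload": {
  "commands": [
    [-0.005,-0.002,0.01,0,0,0],
    [-0.009,-0.0033,0.03,0,0,0],
    [-0.009,-0.0033,0.055,0,0,0],
    [-0.009,-0.0033,0.07,0,0,0],
    [-0.009,-0.0033,0.07,0,0,0]
  ]
}}

```text
t: 26.5
tcp_pos: [0.4707, -0.1956, 0.1568]
eef_rot: [-1.909, -2.489, 0.004]
contact_force: [-0.6, 0.3, -2.8]
width: 0.203
gripper_force: 60.0
```

{"api": "play_rows", "payload": {
  "commands": [
    [0,0,0,0,0,0],
    [0,0,0,0,0,0]
  ]
}}

```text
t: 26.67
tcp_pos: [0.473, -0.1969, 0.1607]
eef_rot: [1.913, 2.491, 0.0]
contact_force: [-0.7, -0.5, -2.9]
width: 0.203
gripper_force: 60.0
```

```bash
python3 - <<'E'
from h import *
p,Rm=st();calls(p,Rm,[(.4727,-.1957,.145,14.95)])
E
```

```text
t 26.67 tcp [ 0.473  -0.1969  0.1607] yaz 14.97 tilt z [ 6.e-04 -5.e-04 -1.e+00] F [-0.71 -0.47 -2.93] q [-0.2   0.36  0.63  1.99 -0.27  0.87  0.83] 0.20329478358460346
[np.float64(0.0012), np.float64(0.0), np.float64(0.0157), np.float64(0.0005), np.float64(0.0006), np.float64(0.0003)] mm 16 deg 0.0
```

{"api": "play_rows", "payload": {
  "commands": [
    [0.001,0,0.006,0,0,0],
    [0.001,0,0.012,0,0,0],
    [0.001,0,0.0155,0,0,0],
    [0.001,0,0.0155,0,0,0],
    [0.001,0,0.0155,0,0,0]
  ]
}}

```text
t: 27.08
tcp_pos: [0.4721, -0.1956, 0.1446]
eef_rot: [-1.913, -2.491, 0.0]
contact_force: [-0.6, 0.3, -2.2]
width: 0.203
gripper_force: 60.0
```

{"api": "play_rows", "payload": {
  "commands": [
    [0,0,0.002,0,0,0],
    [0,0,0.005,0,0,0],
    [0,0,0.0065,0,0,0],
    [0,0,0.0065,0,0,0]
  ]
}}

```text
t: 27.42
tcp_pos: [0.4723, -0.1956, 0.1379]
eef_rot: [-1.913, -2.492, 0.0]
contact_force: [0.9, 0.0, -2.5]
width: 0.205
gripper_force: 60.0
```

{"api": "play_rows", "payload": {
  "commands": [
    [0,0,0.006,0,0,0],
    [0,0,0.014,0,0,0],
    [0,0,0.022,0,0,0],
    [0,0,0.0275,0,0,0],
    [0,0,0.0275,0,0,0]
  ]
}}

```text
t: 27.83
tcp_pos: [0.4723, -0.1955, 0.1094]
eef_rot: [-1.913, -2.492, 0.001]
contact_force: [2.2, -0.0, -3.7]
width: 0.204
gripper_force: 60.0
```

{"api": "play_rows", "payload": {
  "commands": [
    [0,0,0.0007,0,0,0],
    [0,0,0.0015,0,0,0],
    [0,0,0.0015,0,0,0]
  ]
}}

```text
t: 28.08
tcp_pos: [0.4723, -0.1956, 0.1092]
eef_rot: [1.913, 2.492, 0.0]
contact_force: [2.0, 0.1, -3.6]
width: 0.199
gripper_force: 60.0
```

{"api": "play_rows", "payload": {
  "commands": [
    [0,0,0.001,0,0,0],
    [0,0,0.001,0,0,0],
    [0,0,0.001,0,0,0]
  ]
}}

```text
t: 28.33
tcp_pos: [0.4724, -0.1957, 0.1085]
eef_rot: [1.913, 2.491, 0.001]
contact_force: [1.3, 0.3, 1.7]
width: 0.201
gripper_force: 60.0
```

{"api": "play_rows", "payload": {
  "commands": [
    [0,0,0,0,0,0],
    [0,0,0,0,0,0],
    [0,0,0,0,0,0],
    [0,0,0,0,0,0],
    [0,0,0,0,0,0]
  ],
  "grip": 0.45
}}

```text
t: 28.75
tcp_pos: [0.4722, -0.1957, 0.1081]
eef_rot: [-1.913, -2.491, 0.0]
contact_force: [0.0, 0.2, -0.2]
width: 0.532
gripper_force: 0.0
```

{"api": "play_rows", "payload": {
  "commands": [
    [0,0,0,0,0,0],
    [0,0,0,0,0,0]
  ]
}}

```text
t: 28.92
tcp_pos: [0.4722, -0.1956, 0.1081]
eef_rot: [-1.913, -2.492, 0.0]
contact_force: [0.9, -0.4, -0.6]
width: 0.547
gripper_force: 0.0
```

{"api": "play_rows", "payload": {
  "commands": [
    [0,0,-0.015,0,0,0],
    [0,0,-0.04,0,0,0],
    [0,0,-0.07,0,0,0],
    [0,0,-0.1,0,0,0],
    [0,0,-0.13,0,0,0]
  ]
}}

```text
t: 29.33
tcp_pos: [0.4718, -0.1957, 0.2394]
eef_rot: [-1.914, -2.491, 0.001]
contact_force: [0.8, -0.3, -0.1]
width: 0.55
gripper_force: 0.0
```

{"api": "play_rows", "payload": {
  "commands": [
    [0.0,-0.03,-0.01,0,0,0],
    [0.0,-0.06,-0.01,0,0,0],
    [0.0,-0.06,-0.01,0,0,0],
    [0.0,-0.06,-0.01,0,0,0]
  ]
}}

```text
t: 29.67
tcp_pos: [0.4134, -0.2114, 0.2487]
eef_rot: [1.915, 2.49, 0.003]
contact_force: [0.5, 1.1, -0.4]
width: 0.549
gripper_force: 0.0
```

```bash
python3 - <<'E'
from h import *
st();rim()
q=manip.read_camera("side");cv2.imwrite("pics/side5.png",cv2.resize(q["pixels"][160:310,200:450],None,fx=3.2,fy=3.2,interpolation=cv2.INTER_CUBIC))
X=cloud(q,np.ones((400,640),bool))
for lo,hi in((.05,.07),(.08,.1),(.1,.12),(.12,.135),(.137,.145)):
    s=(np.hypot(X[:,0]-.472,X[:,1]+.196)<.025)&(X[:,2]>lo)&(X[:,2]<hi);print(s.sum(),X[s].mean(0).round(4))
t=manip.read_camera("top");X=cloud(t,np.ones((400,640),bool));d=np.hypot(X[:,0]-.547,X[:,1]-.141)
for a in range(0,360,60):
    az=np.degrees(np.arctan2(X[:,1]-.141,X[:,0]-.547))%360
    s=(d<.036)&(d>.027)&(X[:,2]>.046)&(abs(az-a-30)<30);print(a+30,s.sum(),np.median(X[s][:,2]).round(4))
s=(d<.0405)&(d>.0385)&(X[:,2]>.036);print("boss",np.median(X[s][:,2]))
E
```

```text
t 29.67 tcp [ 0.4134 -0.2114  0.2487] yaz 14.85 tilt z [ 0.0016  0.0012 -1.    ] F [ 0.55  1.09 -0.41] q [-0.26  0.14  0.71  2.   -0.1   1.04  0.75] 0.5486198291382672
rim 517 354 z 0.0506 lean 0.25 low az 85
71 [ 0.4675 -0.1993  0.0605]
95 [ 0.4671 -0.1999  0.0897]
93 [ 0.4672 -0.1997  0.1102]
70 [ 0.4669 -0.1996  0.1281]
42 [ 0.4702 -0.1965  0.1394]
30 46 0.0503
90 45 0.0496
150 48 0.0503
210 50 0.0499
270 50 0.0496
330 46 0.0499
boss 0.04423031349672635
```

View pics/side5.png

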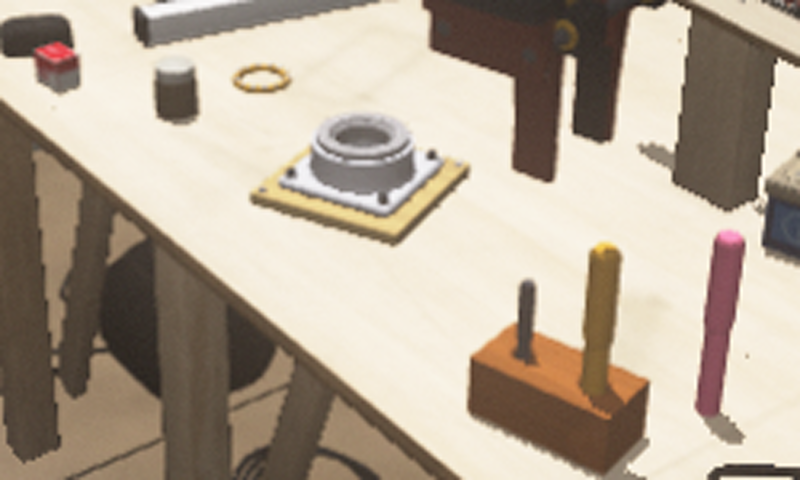

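The cup is flush: its rim is about 6 mm above the boss at all six azimuths. The drift stands in its hole (crop 602,320) with its top at 0.139 m, and the bystanders have not moved.

```bash
python3 -c "
from rig import manip
print(manip.finish_job())"
```

```text
the job is handed in; nothing more can be done
None
```

The job is handed in at about 30 s: the cup sits square with its flange home on the boss, bedded at about 28 N (25.6–25.9 N on the sensor plus the drift's weight) for over a second. The measured lean peaked at about 3.3°, on the first push. The brass drift is back in its hole and the other things are where they were.

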